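# Shut the food warmer and hold its vent slide in the notch

## Task

First push the open door of the small steel food warmer shut until it clicks home on its catch. Then grip the black tab of the vent slide on its roof and slide it along the rail, away from the door, until you feel its ball drop into the notch of the block beside the rail; do not run past the notch. Finish still gripping the tab there, door shut, and leave the glass and the spice jar beside the warmer where they are.

Things in the scene. Friction and masses are not known exactly. Their poses are not given: they have to be found in the camera images.
- warmer: Fixed steel box, left of the tall cup sealer (0.5 m high, x 0.24 to 0.59, y -0.19 to 0.06: fold the arm back to swing past its front). 170 deep (x) x 150 wide (y) x 120 high, on the worktop. Origin: centre of its underside; x axis points from the door side to the back, y to the left, z up. Two 10-high rail bars run along x on the roof, centred.
- door (a joint): Door angle, rad: 0 shut, starts 0.22 to 0.4 open. Panel 146 wide, 100 high, 12 thick, closes the side facing the robot; hinged upright at its left edge, so shutting it turns it counterclockwise from above. Swings easily until a sprung ball catch begins to resist at about 0.09; push on with 5 to 12 N at the handle; past 0.04 it snaps home. On its catch it reads 0.
- door_handle (a point): Middle of the upright bar handle near the free (right) edge of the door: bar 11 thick and 60 long, standing 35 off the door's outer face, 64 above the worktop, 116 from the hinge line. Its x axis is normal to the door, pointing into the warmer when shut. Pushing the bar from outside shuts the door.
- door_hinge (a point): Point on the door's upright hinge line, at the outer face of the door, half way up.
- vent (a joint): How far the vent slide stands from the door-side end of its rail, m: 0 to 0.104, starts at 0 to 0.015, grows towards the back of the warmer (its +x). Rubs with about 1 N.
- vent_grip (a point): Point on the black grip tab of the vent slide, 16 below its top, centred. Tab: 34 long along the rail, 14 thick across it (grip it across, from above), free to grip down to 40 below its top; top 180 above the worktop. The slide's sprung ball, at the same place along the rail, sticks out of a nose to the right. Axes as the warmer's.
- notch: Fixed aluminium block on the roof, right of the rail; where along the rail varies. 44 long, 14 wide, 29 high with its screws (top 149 above the worktop). Two small upright ridges 12 apart face the slide; the notch lies between them. Origin: at the notch, at roof height; x axis along the rail. The ball is in when vent_grip's x in this frame is 0; crossing a ridge (at -6) takes 5 to 13 N.
- beaker: Small clear glass, 48 wide, 60 high, loose, right of the warmer's front. Origin: centre of its underside. Leave it alone.
- spice_jar: Spice jar with a dark cap, 45 wide, 105 high, loose, between the warmer's back half and the sealer. Origin: centre of its underside. Leave it alone.

How it is judged:
By the outcome, as a careful person would: the job done as asked, in the order asked, and still so for the second after the job is handed in, while the arm keeps its last pose, push and grip.
It also fails if it takes over 58 s, if anything falls off the work surface, if the arm or the gripper's body presses on something with over 40 N, if the wrist force passes 120 N, or if a joint passes its speed limit or range.

## Robot

A 6-joint arm with a two-finger parallel gripper is mounted at the origin on a cart in front of the work surface, level with it; the furniture and walls round the work are solid. World frame = base frame: x ahead of the robot, y to its left, z up, the work surface at z = 0. Lengths are in m, angles in degrees, forces in N, time in s.
With the tool pointing down it reaches from about 0.4 to 0.825 m from the base axis. Payload 7 kg.
Tool frame: the origin (TCP) lies on the centre line of the jaws, within the pads' length; the fingertips stand 11 mm ahead of it and the grasp point (between the pads) lies 8 mm behind it; z points along the fingers, y is the line along which they close (so a half turn about z gives the same grasp; the last joint's range is limited). The gripper opens to 88 mm and grips with 3 to 60 N. Pads are 19 mm wide; open, the fingers measure 130 mm over their backs; the gripper's body (78 mm by 193 mm) begins 47 mm behind the grasp point.
Start: joints at [88.47, 20.546, 0.682, 0, -70.136, -16.507], TCP at [0.209, 0.642, 0.238] pointing down, gripper open.
Joint ranges: [-176.03, 176.03], [-82.01, 121.73], [-58.28, 71.71], [-173.87, 95.51], [-174.79, -0.11], [-173.66, 173.66]. Speed limits (degrees/s): [136.94, 136.94, 172.46, 180, 180, 180].

## Interface

Orientations are given as [roll, pitch, yaw] about the fixed x, y, z axes, in that order (R = Rz(yaw) Ry(pitch) Rx(roll)).
In Python, from plant import r, capture, camera_model, job gives the robot as it stands.
- The arm moves only by the tool drive_tool, never from a script. Its argument "increments" is a list that holds one entry, the list of rows, each a list of 5 numbers: the gripper's target within -1 to 1 (fully open at 1, half-way at 0, shut at -1), then the shift along the tool's x, y, z scaled (see below), then the turn about the tool's z scaled (see below). In form: [[[gripper, tx, ty, tz, roll], ...]]. A call has 1 to 5 rows; each row is the pose to reach, as a shift and turn from the pose commanded when the call began, along the tool's axes at that moment, turning the shorter way round; what a row does not reach only later rows make up. The controller multiplies each number of a shift by 120 mm and each number of a turn by 360 degrees. A row lasts 1/8 s, in which the tool goes at most 62.5 mm and 10.7 degrees, less where a joint would pass 70% of its speed; a pose out of reach is approached as far as the arm can. A call with a number of a shift or a turn outside -1 to 1 is refused whole. A call with a gripper value outside its range is refused whole. The fingers move at their own pace and stop on an object; "squeeze" is the grip in N (left out, the last holds). Time passes only in rows, so rows that repeat a pose let the fingers close. It gives the time, the measured TCP pose, the force, the opening and the grip force at its end, in the units of the state.
- r.get_state(): the state, without advancing time (a new reading comes with each control period).
- capture(name): name is "scene" or "top" or "wrist"; returns the picture (400x640x3 uint8, red, green, blue); there is no depth.
- camera_model(name): a dict with "camera_matrix" (3x3 intrinsics, pixels), "rvec" (rotation vector, rad) and "tvec" (3), from world to camera coordinates, as OpenCV has them. Camera axes: x right, y down, z forward; pixel columns grow to the right and rows downward; lengths in m; the calibration is good to about 2 mm. The wrist camera is an equidistant fisheye: a pixel r from the principal point sees the ray r / f radians off the axis. A picture is of the moment at which its call begins: read the wrist's pose just before it. camera_model takes no time and is no camera call; for the wrist camera it gives the pose at the moment of the call.
- job.close_job(): hands the job in; it is judged then, once.
The state is a dict: "time_s": time; "joints": joint angles; "qd": joint speeds; "joint_torque": joint torques, N m; "tcp_pos": TCP position; "eef_rot": TCP orientation; "contact_force": force on the tool from outside, world axes, zero at the start; "moment": the same for the moment, N m; "gripper_width": finger opening in m; "gripper_force": force on a finger pad.
Only numpy, scipy, OpenCV 4.12 (cv2) and the standard library are available. Lean on these libraries where they do the work, as an engineer would, in place of code of your own. Each camera call takes 0.05 s, during which the arm holds its last target. There are 200 camera calls.

## Working session

There is one attempt and no reset: what is moved stays moved. The work goes in short steps, Python scripts to look and compute and a tool call to move; the robot and the scene stay as the last step left them, time stands still between calls to the robot, and variables do not carry over. Pictures are saved under pics/ and viewed, at most 10 in all, crops included, and the job is handed in when it is done.

Besides the shell and the picture viewer there is one more tool, called after "Emit:" as name([rows], argument=value, ...), one row to a line, values as JSON. drive_tool: Moves the arm, as the interface text tells. Its arguments: {"type":"object","properties":{"increments":{"type":"array"},"squeeze":{"type":"number"}},"required":["increments"]}

```bash
mkdir -p pics; ls; python3 - <<'E'
from plant import r,capture,camera_model,job
import cv2,numpy as np
s=r.get_state();print({k:np.round(v,3).tolist() for k,v in s.items()})
for n in("scene","top"):
    m=camera_model(n);print(n,np.round(m['camera_matrix'],1).tolist(),np.round(m['rvec'],4),np.round(m['tvec'],4))
    cv2.imwrite(f'pics/{n}0.png',capture(n)[:,:,::-1])
E
```

```text
pics
{'time_s': 0.0, 'joints': [88.471, 20.592, 0.633, -0.02, -70.133, -16.506], 'qd': [0.006, -0.003, -0.065, 0.036, 0.059, -0.014], 'joint_torque': [0.0, -58.272, 29.306, 6.997, 0.007, -0.0], 'tcp_pos': [0.209, 0.641, 0.237], 'eef_rot': [179.907, -0.007, -18.043], 'contact_force': [1.347, 0.164, -0.497], 'moment': [-0.042, -0.014, -0.049], 'gripper_force': 0.0, 'gripper_width': 0.087}
scene [[459.6, 0.0, 315.5], [0.0, 459.6, 197.7], [0.0, 0.0, 1.0]] [ 1.1908 -2.3482  0.932 ] [0.4738 0.3429 0.7245]
top [[433.6, 0.0, 320.2], [0.0, 433.6, 194.8], [0.0, 0.0, 1.0]] [ 2.1627 -2.186   0.0873] [0.1849 0.5452 0.9121]
```

View pics/scene0.png

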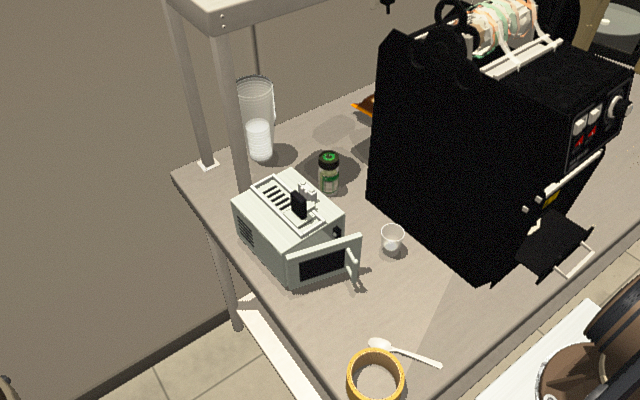

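View pics/top0.png

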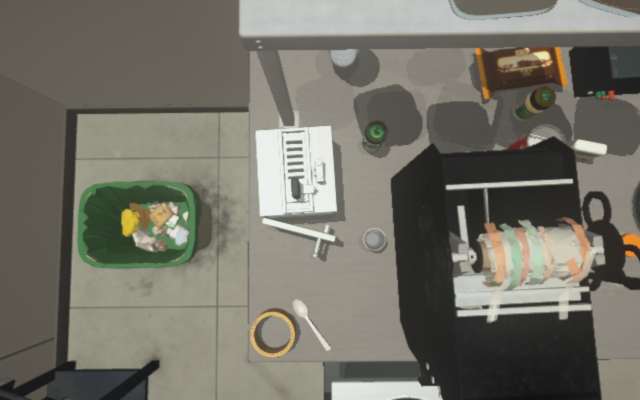

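The scene view shows the warmer at about (290,230) with its door open to the right. The top view shows the warmer roof at (258–337, 128–218), the tab at (296,188), the notch block near (318,172), the door from (264,220) to (335,240), the handle at (323,242), the glass at (374,240) and the jar at (375,132).

```bash
cat > h.py <<'E'
from plant import r,capture,camera_model,job
import cv2,numpy as np
np.set_printoptions(precision=4,suppress=True)
def ray(n,uv,m=None):
    m=m or camera_model(n);R=cv2.Rodrigues(np.array(m['rvec'],float))[0];t=np.array(m['tvec'],float).ravel();K=np.array(m['camera_matrix'])
    p=np.linalg.inv(K)@[uv[0],uv[1],1]
    if n=='wrist':
        rr=np.hypot(p[0],p[1]);p=np.array([p[0]/rr*np.sin(rr),p[1]/rr*np.sin(rr),np.cos(rr)])
    return -R.T@t,R.T@p
def onz(n,uv,z,m=None):
    c,d=ray(n,uv,m);return c+d*(z-c[2])/d[2]
E
python3 - <<'E'
from h import *
im=cv2.imread('pics/top0.png')
c=im[115:270,245:400];cv2.imwrite('pics/top0c.png',cv2.resize(c,None,fx=3.8,fy=3.8,interpolation=cv2.INTER_CUBIC))
im=cv2.imread('pics/scene0.png')
c=im[140:300,220:420];cv2.imwrite('pics/sc0c.png',cv2.resize(c,None,fx=3.75,fy=3.75,interpolation=cv2.INTER_CUBIC))
E
```

```text
(no output)
```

View pics/top0c.png

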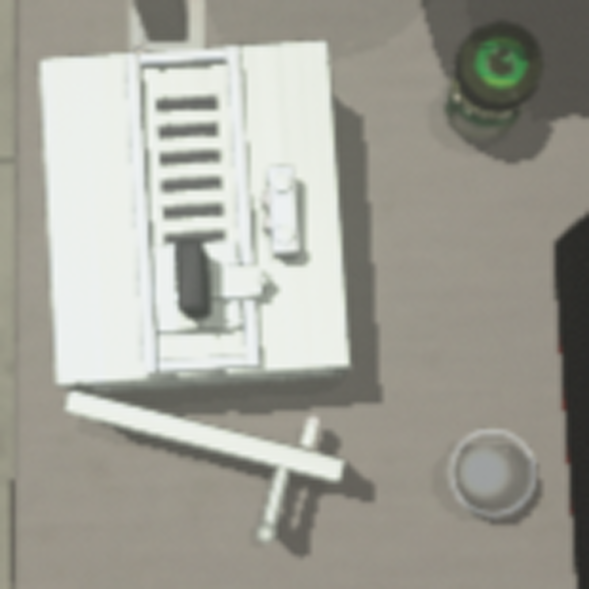

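View pics/sc0c.png

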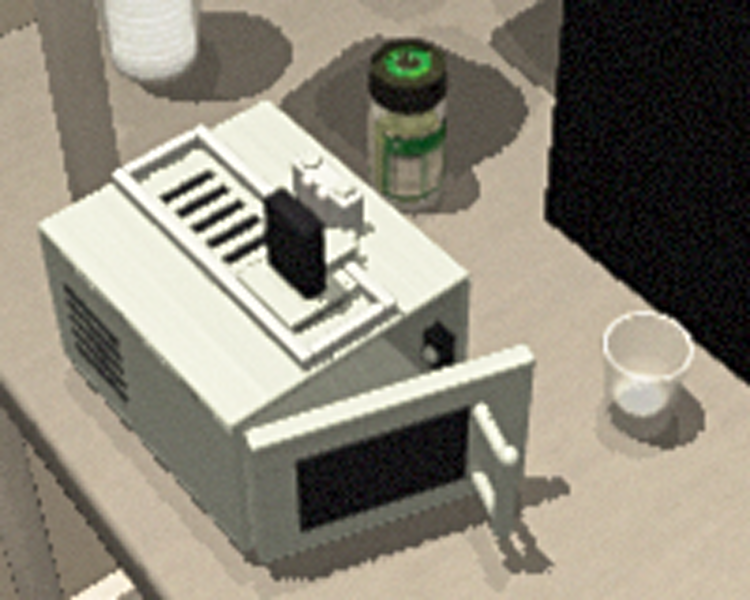

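The crops (top crop: scale 3.8, origin (245,115)) show the roof corners at (40,60), (327,42), (350,368) and (57,383). The tab top is near (195,310), and the ball nose points right at (265,287). The block spans (282,168)–(290,252). The door top runs from (70,400) to (342,470), with the bar handle at (266,535).

```bash
python3 - <<'E'
from h import *
P=lambda u,v:(245+(u+.5)/3.8-.5,115+(v+.5)/3.8-.5)
T=lambda u,v,z:onz('top',P(u,v),z)
C=[T(40,60,.12),T(327,42,.12),T(350,368,.12),T(57,383,.12)]
for c in C:print('roof',c)
C=np.array(C);print('sizes',np.linalg.norm(C-np.roll(C,-1,0),axis=1),'ctr',C.mean(0))
ax=(C[0]+C[1]-C[2]-C[3])[:2];ay=(C[0]+C[3]-C[1]-C[2])[:2];print('yaw',np.degrees(np.arctan2(ax[1],ax[0])),np.degrees(np.arctan2(-ay[0],ay[1])))
for n,u,v,z in[('door free outer top',338,482,.11),('door hinge outer top',66,408,.11),('handle bar top',264,537,.094),('tab top front',192,318,.18),('tab top back',191,240,.18),('block near',288,252,.149),('block far',282,168,.149),('nose',270,287,.135),('glass rim',493,474,.06),('jar top',500,62,.105)]:print(n,T(u,v,z))
Q=lambda u,v:(220+(u+.5)/3.75-.5,140+(v+.5)/3.75-.5)
S=lambda u,v,z:onz('scene',Q(u,v),z)
for n,u,v,z in[('tab top front-right',325,215,.18),('tab top back-left',268,192,.18),('tab top ctr',295,200,.18),('bar top',511,453,.094),('door free outer top',532,360,.11),('hinge outer top',250,445,.11),('roof FR',468,273,.12),('roof BL',40,228,.12),('roof FL',235,425,.12),('roofBR',267,101,.12)]:print('S',n,S(u,v,z))
m=camera_model('wrist');print(m, capture('wrist').shape)
E
```

```text
roof [0.6671 0.3049 0.12  ]
roof [0.6748 0.1565 0.12  ]
roof [0.5061 0.1469 0.12  ]
roof [0.5001 0.2959 0.12  ]
sizes [0.1487 0.169  0.1491 0.1673] ctr [0.587 0.226 0.12 ]
yaw 3.177520422254022 2.6390287636094665
door free outer top [0.4484 0.1535 0.11  ]
door hinge outer top [0.4876 0.2927 0.11  ]
handle bar top [0.42   0.1919 0.094 ]
tab top front [0.5277 0.2232 0.18  ]
tab top back [0.5649 0.2235 0.18  ]
block near [0.5623 0.1776 0.149 ]
block far [0.6043 0.1802 0.149 ]
nose [0.5464 0.1869 0.135 ]
glass rim [0.4507 0.0684 0.06  ]
jar top [0.6667 0.0654 0.105 ]
S tab top front-right [0.5368 0.2136 0.18  ]
S tab top back-left [0.5654 0.2267 0.18  ]
S tab top ctr [0.5533 0.2193 0.18  ]
S bar top [0.4243 0.1872 0.094 ]
S door free outer top [0.4526 0.1517 0.11  ]
S hinge outer top [0.4918 0.2904 0.11  ]
S roof FR [0.5088 0.1473 0.12  ]
S roof BL [0.6648 0.3054 0.12  ]
S roof FL [0.499  0.2933 0.12  ]
S roofBR [0.6752 0.1572 0.12  ]
{'camera_matrix': array([[309.7069,   0.    , 316.8994],
       [  0.    , 309.7069, 205.4485],
       [  0.    ,   0.    ,   1.    ]]), 'rvec': array([-1.7411,  2.3953,  0.3294]), 'tvec': array([ 0.6743, -0.033 ,  0.391 ])} (400, 640, 3)
```

Emit:
drive_tool([
  [[-1, 0.4, 0.4, 0, -0.029], [-1, 0.8, 0.8, 0, -0.0585], [-1, 0.833, 1, 0, -0.0585], [-1, 0.833, 1, 0, -0.0585]],
], squeeze=20)

```text
time_s: 0.65
tcp_pos: [0.2673, 0.4947, 0.2382]
eef_rot: [-180.0, 0.0, 2.9]
contact_force: [1.4, 0.0, 0.4]
gripper_width: 0.0531
gripper_force: 0.0
```

Emit:
drive_tool([
  [[-1, 0.12, 0.4, 0, 0], [-1, 0.25, 0.8, 0, 0], [-1, 0.3, 1, 0, 0], [-1, 0.3, 1, 0, 0]],
])

```text
time_s: 1.15
tcp_pos: [0.3096, 0.3783, 0.2379]
eef_rot: [-180.0, -0.0, 3.0]
contact_force: [-0.6, -0.3, 0.4]
gripper_width: 0.0131
gripper_force: 0.0
```

Emit:
drive_tool([
  [[-1, 0.12, 0.4, 0, 0], [-1, 0.25, 0.8, 0, 0], [-1, 0.3, 1, 0, 0], [-1, 0.3, 1, 0, 0]],
])

```text
time_s: 1.65
tcp_pos: [0.3519, 0.2609, 0.2377]
eef_rot: [-180.0, -0.0, 2.9]
contact_force: [0.5, 0.2, -0.5]
gripper_width: 0.0005
gripper_force: 0.0
```

Emit:
drive_tool([
  [[-1, 0.12, 0.3, 0, 0], [-1, 0.25, 0.58, 0, 0], [-1, 0.25, 0.58, 0, 0]],
])

```text
time_s: 2.02
tcp_pos: [0.3859, 0.193, 0.2375]
eef_rot: [180.0, -0.0, 2.9]
contact_force: [-0.1, 0.1, -0.2]
gripper_width: 0.0007
gripper_force: 0.0
```

Emit:
drive_tool([
  [[-1, 0, 0, 0.4, 0], [-1, 0, 0, 0.8, 0], [-1, 0, 0.04, 1, 0], [-1, 0, 0.04, 1, 0]],
])

```text
time_s: 2.52
tcp_pos: [0.3846, 0.1885, 0.1161]
eef_rot: [179.8, 0.2, 3.1]
contact_force: [0.4, -0.0, 0.7]
gripper_width: 0.0006
gripper_force: 0.0
```

Emit:
drive_tool([
  [[-1, 0, 0, 0.15, 0], [-1, 0, 0, 0.28, 0], [-1, 0, 0, 0.28, 0]],
])

```text
time_s: 2.9
tcp_pos: [0.3856, 0.1893, 0.0844]
eef_rot: [180.0, -0.0, 3.1]
contact_force: [0.9, -0.1, 0.4]
gripper_width: 0.0
gripper_force: 0.0
```

```bash
python3 - <<'E'
from h import *
im=capture('top');cv2.imwrite('pics/top1c.png',cv2.resize(im[115:290,230:400,::-1],None,fx=3.4,fy=3.4,interpolation=cv2.INTER_CUBIC))
E
```

```text
(no output)
```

View pics/top1c.png

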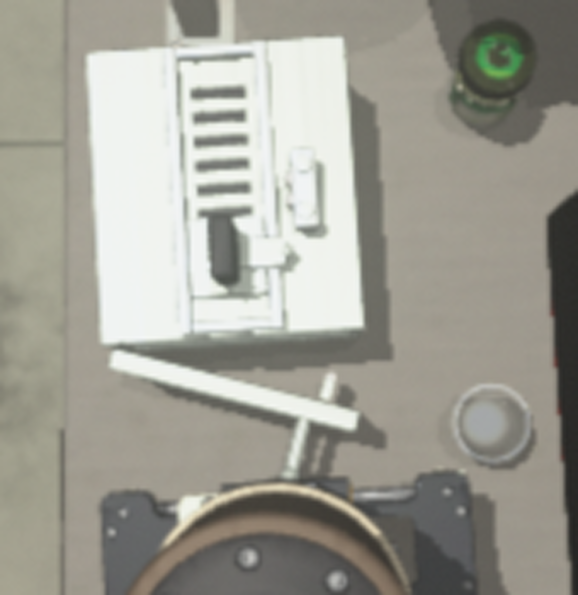

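The gripper stands directly in front of the bar handle (290,475 in the crop), aligned with the warmer, and clear of the glass at (490,425). Now I'll push.

Emit:
drive_tool([
  [[-1, 0.1, 0.02, 0, 0], [-1, 0.2, 0.05, 0, 0], [-1, 0.26, 0.07, 0, 0], [-1, 0.33, 0.1, 0, 0], [-1, 0.33, 0.1, 0, 0]],
])

```text
time_s: 3.58
tcp_pos: [0.4262, 0.178, 0.0839]
eef_rot: [180.0, -0.0, 3.0]
contact_force: [-1.0, 0.1, 0.0]
gripper_width: 0.0
gripper_force: 0.0
```

Emit:
drive_tool([
  [[-1, 0.02, 0, 0, 0], [-1, 0.04, 0.01, 0, 0], [-1, 0.06, 0.01, 0, 0], [-1, 0.06, 0.01, 0, 0]],
])

```text
time_s: 4.08
tcp_pos: [0.4327, 0.1774, 0.0839]
eef_rot: [180.0, 0.0, 3.0]
contact_force: [-0.7, -0.9, 0.3]
gripper_width: 0.0004
gripper_force: 0.3
```

Emit:
drive_tool([
  [[-1, 0.015, 0, 0, 0], [-1, 0.03, 0, 0, 0], [-1, 0.03, 0, 0, 0]],
])

```text
time_s: 4.45
tcp_pos: [0.4341, 0.1769, 0.0837]
eef_rot: [179.9, 0.2, 3.0]
contact_force: [-13.3, 3.7, 9.8]
gripper_width: 0.0001
gripper_force: 7.0
```

Emit:
drive_tool([
  [[-1, 0.015, 0, 0, 0], [-1, 0.03, 0, 0, 0], [-1, 0.03, 0, 0, 0]],
])

```text
time_s: 4.82
tcp_pos: [0.4398, 0.1772, 0.0837]
eef_rot: [179.9, 0.0, 3.0]
contact_force: [-0.6, -4.0, 0.8]
gripper_width: 0.0005
gripper_force: 1.5
```

Emit:
drive_tool([
  [[-1, 0.01, 0, 0, 0], [-1, 0.02, 0, 0, 0], [-1, 0.02, 0, 0, 0]],
])

```text
time_s: 5.2
tcp_pos: [0.4422, 0.1776, 0.0837]
eef_rot: [180.0, 0.0, 3.0]
contact_force: [-1.7, -3.6, -0.3]
gripper_width: 0.0005
gripper_force: 1.3
```

Emit:
drive_tool([
  [[-1, 0.01, 0, 0, 0], [-1, 0.02, 0, 0, 0], [-1, 0.02, 0, 0, 0]],
])

```text
time_s: 5.58
tcp_pos: [0.4429, 0.1774, 0.0834]
eef_rot: [179.9, 0.2, 3.0]
contact_force: [-9.9, -1.2, 4.9]
gripper_width: 0.0004
gripper_force: 5.2
```

Emit:
drive_tool([
  [[-1, 0.01, 0, 0, 0], [-1, 0.01, 0, 0, 0]],
])

```text
time_s: 5.82
tcp_pos: [0.4433, 0.1773, 0.0833]
eef_rot: [179.9, 0.3, 3.0]
contact_force: [-14.4, 0.3, 7.1]
gripper_width: 0.0003
gripper_force: 7.1
```

Emit:
drive_tool([
  [[-1, 0.01, 0, 0, 0], [-1, 0.01, 0, 0, 0]],
])

```text
time_s: 6.08
tcp_pos: [0.4436, 0.177, 0.0831]
eef_rot: [179.9, 0.4, 2.9]
contact_force: [-19.0, 0.4, 9.1]
gripper_width: 0.0003
gripper_force: 8.3
```

The force dropped off after the catch peak and then rose stiffly past 12 N, so the door looks seated against its stop. I'll back off, rise and look.

Emit:
drive_tool([
  [[-1, -0.2, 0, 0, 0], [-1, -0.4, 0, 0, 0], [-1, -0.4, 0, -0.4, 0], [-1, -0.4, 0, -0.8, 0], [-1, -0.4, 0, -1, 0]],
])

```text
time_s: 6.7
tcp_pos: [0.4009, 0.1776, 0.2075]
eef_rot: [-179.7, -0.3, 3.1]
contact_force: [0.5, 0.6, -1.2]
gripper_width: 0.0008
gripper_force: 0.0
```

```bash
python3 - <<'E'
from h import *
im=capture('top');cv2.imwrite('pics/top2.png',im[:,:,::-1]);a=im[105:285,235:385,::-1]
cv2.imwrite('pics/top2c.png',cv2.resize(a,None,fx=3.3,fy=3.3,interpolation=cv2.INTER_CUBIC))
m=camera_model('wrist');w=capture('wrist');cv2.imwrite('pics/w2.png',w[:,:,::-1]);print(m['rvec'],m['tvec'])
E
```

```text
[-2.1365  2.0192  0.2778] [0.157  0.3723 0.4715]
```

View pics/top2c.png

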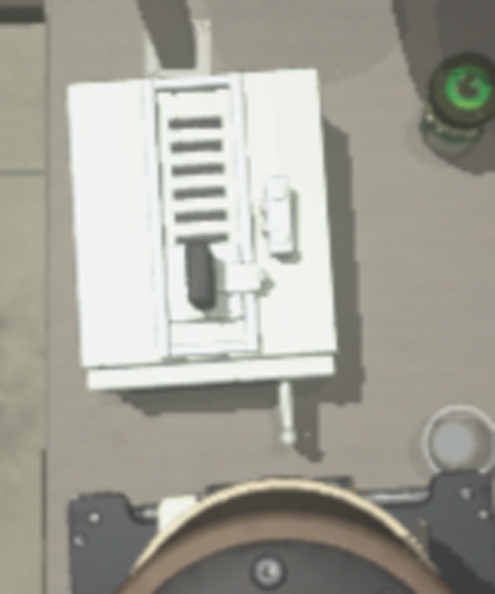

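View pics/w2.png

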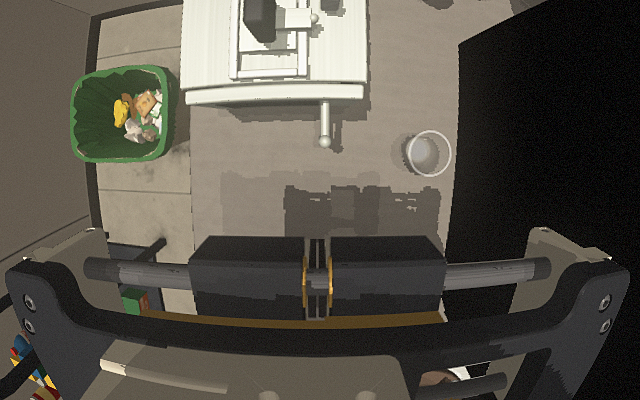

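The door is shut, parallel to the front of the warmer in both views. The tab top is at (200,300) in the top crop, the block at (266–298, 178–255), and the glass and jar haven't moved. I'll move closer with partly open fingers.

Emit:
drive_tool([
  [[-0.36, 0, 0, -0.27, 0], [-0.36, 0.3, -0.12, -0.27, 0], [-0.36, 0.6, -0.24, -0.27, 0], [-0.36, 0.6, -0.24, -0.27, 0]],
])

```text
time_s: 7.3
tcp_pos: [0.4717, 0.2097, 0.2352]
eef_rot: [180.0, -0.0, 3.0]
contact_force: [-0.5, -0.3, -0.8]
gripper_width: 0.0272
gripper_force: 0.0
```

```bash
python3 - <<'E'
from h import *
import json
m=camera_model('wrist');w=capture('wrist');cv2.imwrite('pics/w3.png',w[:,:,::-1])
json.dump({k:np.array(v).tolist() for k,v in m.items()},open('w3.json','w'))
R=cv2.Rodrigues(m['rvec'])[0];print('cam',-R.T@m['tvec'],'axis',R[2])
def px(p):
    q=R@p+m['tvec'];rr=np.hypot(q[0],q[1]);th=np.arctan2(rr,q[2]);K=m['camera_matrix'];return K[0,2]+K[0,0]*th*q[0]/rr,K[1,2]+K[1,1]*th*q[1]/rr
for p in[(.547,.222,.18),(.583,.179,.149)]:print(px(np.array(p)))
u,v=map(int,px(np.array((.565,.2,.165))))
y0=max(0,v-75);x0=max(0,u-100);print('crop',x0,y0)
cv2.imwrite('pics/w3c.png',cv2.resize(w[y0:y0+150,x0:x0+200,::-1],None,fx=4,fy=4,interpolation=cv2.INTER_CUBIC))
E
```

```text
cam [0.5449 0.2136 0.3827] axis [-0.2705 -0.0144 -0.9626]
(np.float64(304.09819276066713), np.float64(116.6989638099478))
(np.float64(365.9311744623514), np.float64(74.0307447385141))
crop 238 18
```

View pics/w3c.png

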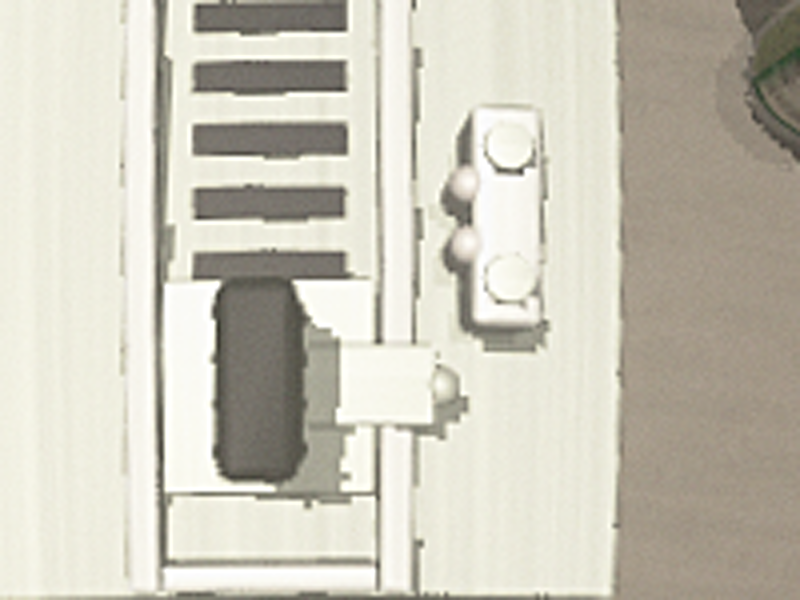

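The picture shows the tab top at crop (215–303, 282–480), the ball at (447,384), and the ridges at (463,184) and (463,242), which puts the notch at about v=213.

```bash
python3 - <<'E'
from h import *
import json
m={k:np.array(v) for k,v in json.load(open('w3.json')).items()}
f=lambda u,v,z:onz('wrist',(238+(u+.5)/4-.5,18+(v+.5)/4-.5),z,m)
A=np.radians(3);ax=np.array([np.cos(A),np.sin(A)])
for n,u,v,z in[('tab front',258,480,.18),('tab back',258,282,.18),('tab ctr',259,380,.18),('tabL',215,380,.18),('tabR',303,380,.18)]:print(n,f(u,v,z))
for z in(.13,.137,.143):
    b=f(447,384,z);n1=f(463,242,z);n2=f(463,184,z);print(z,b,n1,n2,'ridge gap',(n2-n1)[:2]@ax,'travel',((n1+n2)/2-b)[:2]@ax, 'block',(f(505,105,z)-f(505,325,z))[:2]@ax)
t=f(259,380,.18);d=np.array([t[0],t[1]])-np.array(r.get_state()['tcp_pos'][:2]);print('d tool',d@ax,d@[np.sin(A),-np.cos(A)])
E
```

```text
tab front [0.5332 0.2226 0.18  ]
tab back [0.5657 0.2242 0.18  ]
tab ctr [0.5496 0.2232 0.18  ]
tabL [0.5493 0.2304 0.18  ]
tabR [0.55   0.2162 0.18  ]
0.13 [0.5522 0.1878 0.13  ] [0.5817 0.1862 0.13  ] [0.5939 0.1868 0.13  ] ridge gap 0.012201675872465644 travel 0.035495163418412044 block 0.04652755923816026
0.137 [0.552  0.1885 0.137 ] [0.5807 0.187  0.137 ] [0.5926 0.1876 0.137 ] ridge gap 0.011863727369112977 travel 0.03451205769761662 block 0.04523889043778047
0.143 [0.5518 0.1891 0.143 ] [0.5798 0.1876 0.143 ] [0.5914 0.1882 0.143 ] ridge gap 0.011574057223382056 travel 0.03366939565122049 block 0.04413431718031232
d tool 0.0798538171029696 -0.010164031991136824
```

Emit:
drive_tool([
  [[-0.36, 0.35, -0.05, 0, 0], [-0.36, 0.665, -0.085, 0, 0], [-0.36, 0.665, -0.085, 0.2, 0], [-0.36, 0.665, -0.085, 0.4, 0], [-0.36, 0.665, -0.085, 0.4, 0]],
])

```text
time_s: 7.98
tcp_pos: [0.5474, 0.222, 0.1866]
eef_rot: [179.9, 0.2, 3.0]
contact_force: [-0.1, 0.6, 0.3]
gripper_width: 0.028
gripper_force: 0.0
```

Emit:
drive_tool([
  [[-0.36, 0, 0, 0.12, 0], [-0.36, 0, 0, 0.22, 0], [-0.36, 0, 0, 0.22, 0]],
])

```text
time_s: 8.35
tcp_pos: [0.5482, 0.2224, 0.1611]
eef_rot: [180.0, 0.1, 3.0]
contact_force: [-0.4, 0.1, -0.1]
gripper_width: 0.028
gripper_force: 0.0
```

Emit:
drive_tool([
  [[-1, 0, 0, 0, 0], [-1, 0, 0, 0, 0], [-1, 0, 0, 0, 0], [-1, 0, 0, 0, 0]],
], squeeze=30)

```text
time_s: 8.85
tcp_pos: [0.5492, 0.2235, 0.1625]
eef_rot: [-179.9, -0.1, 3.0]
contact_force: [0.1, 4.3, 1.4]
gripper_width: 0.014
gripper_force: 30.0
```

Emit:
drive_tool([
  [[-1, 0.05, -0.008, 0, 0], [-1, 0.1, -0.008, 0, 0], [-1, 0.14, -0.008, 0, 0], [-1, 0.167, -0.008, 0, 0], [-1, 0.167, -0.008, 0, 0]],
])

```text
time_s: 9.48
tcp_pos: [0.5699, 0.2247, 0.1625]
eef_rot: [-180.0, -0.1, 3.0]
contact_force: [0.3, 1.4, 5.7]
gripper_width: 0.0141
gripper_force: 30.0
```

Emit:
drive_tool([
  [[-1, 0.01, 0, 0, 0], [-1, 0.02, 0, 0, 0], [-1, 0.03, 0, 0, 0], [-1, 0.03, 0, 0, 0]],
])

```text
time_s: 9.98
tcp_pos: [0.5718, 0.2248, 0.1625]
eef_rot: [-180.0, 0.1, 3.0]
contact_force: [-5.7, 3.5, 10.4]
gripper_width: 0.014
gripper_force: 30.0
```

Emit:
drive_tool([
  [[-1, 0.01, 0, 0, 0], [-1, 0.01, 0, 0, 0]],
])

```text
time_s: 10.22
tcp_pos: [0.5732, 0.2249, 0.1625]
eef_rot: [-180.0, 0.0, 3.0]
contact_force: [-4.3, 2.4, 7.8]
gripper_width: 0.0137
gripper_force: 30.0
```

Emit:
drive_tool([
  [[-1, 0.01, 0, 0, 0], [-1, 0.01, 0, 0, 0]],
])

```text
time_s: 10.48
tcp_pos: [0.5751, 0.225, 0.1625]
eef_rot: [-180.0, -0.0, 3.0]
contact_force: [-1.9, 2.3, 5.6]
gripper_width: 0.0136
gripper_force: 30.0
```

Emit:
drive_tool([
  [[-1, 0.01, 0, 0, 0], [-1, 0.01, 0, 0, 0]],
])

```text
time_s: 10.72
tcp_pos: [0.5764, 0.2251, 0.1625]
eef_rot: [-180.0, -0.0, 3.0]
contact_force: [-0.5, 2.8, 5.5]
gripper_width: 0.0139
gripper_force: 30.0
```

Emit:
drive_tool([
  [[-1, 0.01, 0, 0, 0], [-1, 0.01, 0, 0, 0]],
])

```text
time_s: 10.98
tcp_pos: [0.5779, 0.2252, 0.1625]
eef_rot: [-180.0, -0.1, 3.0]
contact_force: [0.2, 1.6, 5.6]
gripper_width: 0.0138
gripper_force: 30.0
```

```bash
python3 - <<'E'
from h import *
w=capture('wrist');m=camera_model('wrist');R=cv2.Rodrigues(m['rvec'])[0]
def px(p):
    q=R@p+m['tvec'];rr=np.hypot(q[0],q[1]);th=np.arctan2(rr,q[2]);K=m['camera_matrix'];return K[0,2]+K[0,0]*th*q[0]/rr,K[1,2]+K[1,1]*th*q[1]/rr
u,v=map(int,px(np.array((.58,.2,.15))));print(u,v)
y0=min(max(0,v-75),250);x0=max(0,u-100);print('crop',x0,y0,r.get_state()['tcp_pos'],r.get_state()['contact_force'])
cv2.imwrite('pics/w4c.png',cv2.resize(w[y0:y0+150,x0:x0+200,::-1],None,fx=4,fy=4,interpolation=cv2.INTER_CUBIC))
E
```

```text
361 252
crop 261 177 [0.5779 0.2252 0.1625] [0.6956 1.7506 4.341 ]
```

View pics/w4c.png

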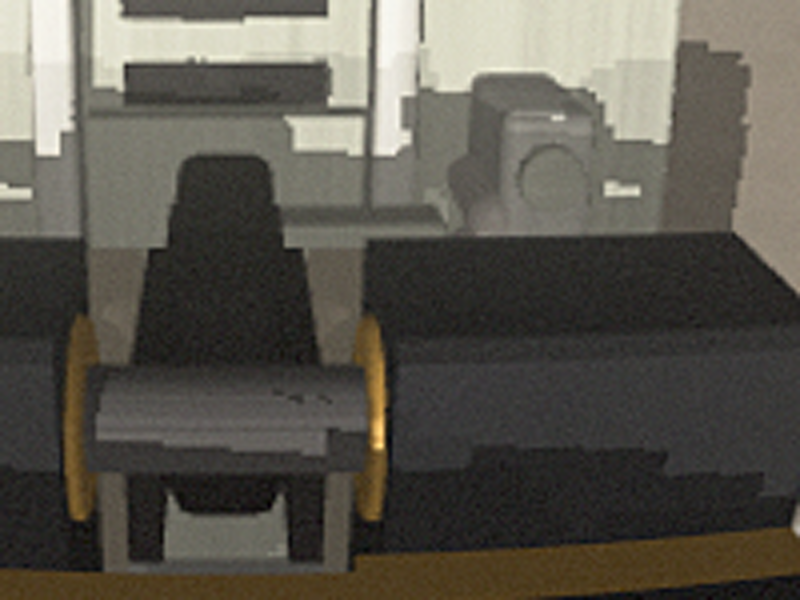

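Crop: tab back top edge at (222,157), nose bar's back edge at v≈208, block far-top edge at (515,75), far ridge near (462,180), near ridge near (487,215).

```bash
python3 - <<'E'
from h import *
import json
m0={k:np.array(v) for k,v in json.load(open('w3.json')).items()}
f0=lambda u,v,z:onz('wrist',(238+(u+.5)/4-.5,18+(v+.5)/4-.5),z,m0)
m=camera_model('wrist')
f=lambda u,v,z:onz('wrist',(261+(u+.5)/4-.5,177+(v+.5)/4-.5),z,m)
A=np.radians(3);ax=np.array([np.cos(A),np.sin(A)])
print('tab back before/after',f0(258,282,.18),f(222,157,.18),(f(222,157,.18)-f0(258,282,.18))[:2]@ax)
for z in(.13,.135,.14):print(z,'nose back edge',f0(370,343,z),f(340,208,z),(f(340,208,z)-f0(370,343,z))[:2]@ax)
for z in(.14,.143):print('block far edge',f0(505,105,z),f(515,75,z))
for z in(.135,.14):print('far ridge',f0(463,184,z),f(462,180,z))
E
```

```text
tab back before/after [0.5657 0.2242 0.18  ] [0.6098 0.2272 0.18  ] 0.04415986620963973
0.13 nose back edge [0.5595 0.2038 0.13  ] [0.5866 0.2078 0.13  ] 0.0273052575289084
0.135 nose back edge [0.5592 0.204  0.135 ] [0.5884 0.2084 0.135 ] 0.02939679442582361
0.14 nose back edge [0.5589 0.2042 0.14  ] [0.5902 0.209  0.14  ] 0.031488331322738816
block far edge [0.6091 0.1805 0.14  ] [0.6117 0.1852 0.14  ]
block far edge [0.6083 0.1809 0.143 ] [0.6124 0.186  0.143 ]
far ridge [0.5929 0.1874 0.135 ] [0.5938 0.1902 0.135 ]
far ridge [0.592  0.1879 0.14  ] [0.5954 0.1913 0.14  ]
```

The nose moved about 29 mm, matching the TCP, so the grip isn't slipping. The ball is near the first ridge's crest with roughly zero force, so I'll go on in small steps.

Emit:
drive_tool([
  [[-1, 0.01, 0, 0, 0], [-1, 0.01, 0, 0, 0]],
])

```text
time_s: 11.28
tcp_pos: [0.5791, 0.2253, 0.1624]
eef_rot: [-180.0, -0.1, 3.0]
contact_force: [1.5, 2.2, 4.3]
gripper_width: 0.0139
gripper_force: 30.0
```

Emit:
drive_tool([
  [[-1, 0.01, 0, 0, 0], [-1, 0.01, 0, 0, 0]],
])

```text
time_s: 11.52
tcp_pos: [0.5804, 0.2253, 0.1625]
eef_rot: [-180.0, -0.1, 3.0]
contact_force: [1.2, 2.5, 4.8]
gripper_width: 0.0139
gripper_force: 30.0
```

Emit:
drive_tool([
  [[-1, 0.01, 0, 0, 0], [-1, 0.01, 0, 0, 0]],
])

```text
time_s: 11.78
tcp_pos: [0.5816, 0.2254, 0.1625]
eef_rot: [-180.0, -0.1, 3.0]
contact_force: [1.9, 1.0, 4.4]
gripper_width: 0.0138
gripper_force: 30.0
```

Emit:
drive_tool([
  [[-1, 0.01, 0, 0, 0], [-1, 0.01, 0, 0, 0]],
])

```text
time_s: 12.02
tcp_pos: [0.5825, 0.2254, 0.1625]
eef_rot: [-180.0, -0.1, 3.0]
contact_force: [0.7, 2.3, 5.2]
gripper_width: 0.0134
gripper_force: 30.0
```

Emit:
drive_tool([
  [[-1, 0.008, 0, 0, 0], [-1, 0.008, 0, 0, 0]],
])

```text
time_s: 12.28
tcp_pos: [0.583, 0.2254, 0.1625]
eef_rot: [-180.0, -0.0, 3.0]
contact_force: [-3.1, 2.2, 7.8]
gripper_width: 0.0139
gripper_force: 30.0
```

Emit:
drive_tool([
  [[-1, -0.005, 0, 0, 0], [-1, -0.005, 0, 0, 0], [-1, -0.005, 0, 0, 0]],
])

```text
time_s: 12.65
tcp_pos: [0.5827, 0.2255, 0.1625]
eef_rot: [-180.0, -0.0, 3.0]
contact_force: [-0.9, 1.4, 6.9]
gripper_width: 0.014
gripper_force: 30.0
```

```bash
python3 - <<'E'
from h import *
for i in range(3):
    im=capture('scene');s=r.get_state();print(s['tcp_pos'],s['contact_force'],s['gripper_force'])
cv2.imwrite('pics/sc5c.png',cv2.resize(im[130:310,200:430,::-1],None,fx=3.3,fy=3.3,interpolation=cv2.INTER_CUBIC))
E
```

```text
[0.5827 0.2254 0.1625] [-0.2028  1.4191  6.0207] 30.000853836536407
[0.5827 0.2254 0.1625] [-0.7086  1.8693  6.1362] 30.00078320503235
[0.5827 0.2254 0.1625] [-1.7159  2.4429  7.2863] 30.000737607479095
```

View pics/sc5c.png

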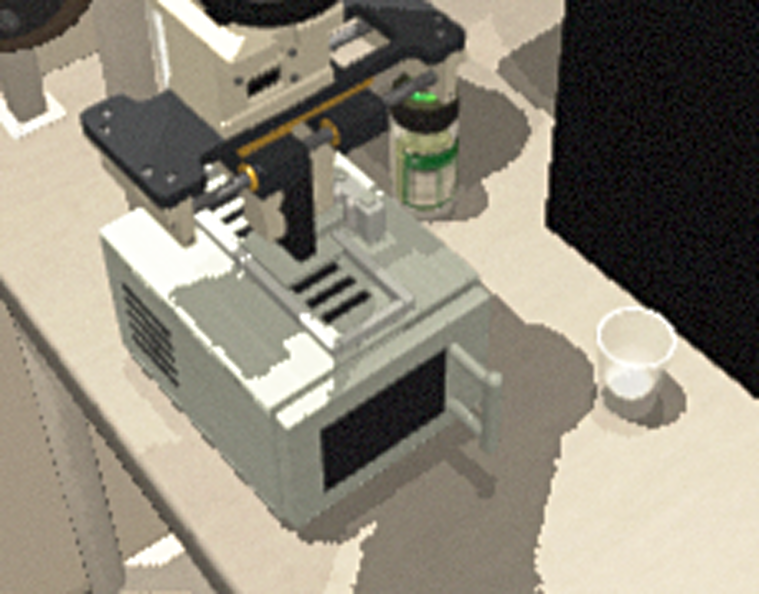

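The door is shut, with its handle at (490,410) in the crop. The tab is gripped at the block at (300,240), and the glass (635,350) and jar (425,160) haven't moved. I'm handing the job in.

```bash
python3 -c "
from plant import job
print(job.close_job())"
```

```text
the job is handed in; nothing more can be done
None
```

I've handed the job in: the door is shut on its catch, the arm is still gripping the vent tab with the ball in the notch by force and position, and the glass and jar are where they were; no verdict was returned.

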